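# Empty the parts tumbler into its catch tray

## Robot

A 6-joint arm with a two-finger parallel gripper is mounted at the origin on a cart in front of the work surface, level with it; the furniture and walls round the work are solid. World frame = base frame: x ahead of the robot, y to its left, z up, the work surface at z = 0. Lengths are in m, angles in rad, forces in N, time in s.
With the tool pointing down it reaches from about 0.35 to 0.8 m from the base axis. Payload 7.3 kg.
Tool frame: the origin (TCP) lies between the finger pads; the fingertips stand 17 mm ahead of it and the grasp point (between the pads) lies 2 mm behind it; z points along the fingers, y is the line along which they close (so a half turn about z gives the same grasp; the last joint's range is limited). The gripper opens to 85 mm and grips with 20 to 120 N. Pads are 22 mm wide; open, the fingers measure 114 mm over their backs; the gripper's body (76 mm by 85 mm) begins 54 mm behind the grasp point. The pads swing forward as they close: fully open they stand 13 mm farther back than shut.
Start: joints at [1.192, 0.342, 1.524, -0, 1.275, -0.146], TCP at [0.121, 0.511, 0.248] pointing down, gripper open.
Joint ranges: [-2.53, 2.53], [-0.77, 2.02], [0.04, 2.7], [-1, 4.14], [0.28, 2.66], [-3.11, 3.11]. Speed limits (rad/s): [2.57, 2.57, 3.14, 3.14, 3.14, 3.14].

## Interface

Orientations are given as a rotation vector (axis times angle).
In Python, from station import manip, imaging, order gives the robot as it stands.
- The arm moves only by the tool move_arm, never from a script. Its argument "rows" is text: rows parted by semicolons, each of 6 numbers parted by spaces: the shift along the world's x, y, z in units of 0.15 m (1.0 is 0.15 m), then the turn, a rotation vector about the world's x, y, z in units of 45 degrees (1.0 is 45 degrees). A call has exactly 5 rows; each row is the pose to reach, as a shift and turn from the pose commanded when the call began; what a row does not reach only later rows make up. A row lasts 1/10 s, in which the tool goes at most 50 mm and 8.59 degrees, less where a joint would pass 70% of its speed; a pose out of reach is approached as far as the arm can. A call with a number of a shift or a turn outside -1 to 1 is refused whole. A call with a gripper value outside its range is refused whole. "hand" is the closure, from -1 (fully open) to 1 (shut), set as the call begins (left out, the last holds). The fingers move at their own pace and stop on an object; "force" is the grip in N (left out, the last holds). Time passes only in rows, so rows that repeat a pose let the fingers close, or fill a call up. It gives the time, the measured TCP pose, the force, the opening and the grip force at its end, in the units of the state.
- manip.get_state(): the state, without advancing time (a new reading comes with each control period).
- imaging.get_image(name): name is "scene" or "top" or "wrist"; returns (picture, depth): 384x512x3 uint8, blue, green, red; 384x512 float32, m along the optical axis (not along the pixel's ray), 0 where there is no reading.
- imaging.camera_model(name): a dict with "fx", "fy", "cx", "cy" (pixels), "R" (3x3) and "t" (3): a world point X has camera coordinates R X + t; the wrist camera has in their place "hand_eye" (4x4, takes a point from camera to tool coordinates, whose origin is the TCP and whose axes are the flange's). Camera axes: x right, y down, z forward; pixel columns grow to the right and rows downward; lengths in m; the calibration is good to about 2 mm. A picture is of the moment at which its call begins: read the wrist's pose just before it. camera_model takes no time and is no camera call.
- order.close_job(): hands the job in; it is judged then, once.
The state is a dict: "t": time; "joint_pos": joint angles; "joint_vel": joint speeds; "tau": joint torques, N m; "tcp_pos": TCP position; "eef_rot": TCP orientation; "force": force on the tool from outside, world axes, zero at the start; "moment": the same for the moment, N m; "opening": opening from 0.0 (shut) to 1.0 (fully open); "finger_force": force on a finger pad.
Only numpy, scipy, OpenCV 4.12 (cv2) and the standard library are available. Lean on these libraries where they do the work, as an engineer would, in place of code of your own. Each camera call takes 0.05 s, during which the arm holds its last target. There are 200 camera calls.

## Task

Slide the empty yellow catch tray by its knob fully in under the blue tumbling barrel until it meets the stop bar, and only then turn the barrel over by its crank until the open port faces straight down and all three bolts have dropped into the tray. Leave the tray home and the barrel with its port down, and do not disturb the blue-handled pliers, the red screwdriver or the spring clamp lying around.

Things in the scene. Friction and masses are not known exactly. Their poses are not given: they have to be found in the camera images.
- cradle: grey stand fixed to the bench. Origin on the bench under the barrel's middle; z up, x level along the barrel axis away from the crank (crank at the -x end), y level to the side where the tray goes in. Foot rails 20 mm high: inner faces at x = +-55 mm, y -67 to +40 mm, flaring out to y = +63. A-frames stand on them at x = +-62 mm, 10 mm thick, with bearings of 17 mm radius on the axis.
- stop_bar (a point): middle of the stop bar's face, 10 mm above the bench: the bar, 20 mm high, joins the foot rails; its face towards the tray lies at y = -53 mm in the cradle frame.
- barrel_axis (a point): middle of the barrel on its level turning axis, 130 mm above the cradle origin; the axis runs along the cradle's x.
- barrel (a joint): turn of the blue six-sided barrel (98 mm long, outer radius 53). 0: port up, crank arm towards the cradle's +y; pi: port straight down, crank arm to -y. It grows as the crank rises from +y over the top to -y. Starts within 0.25 of 0; stops at -0.5 and 3.6; friction (0.12 N m, about 2.2 N at the crank) keeps it where it is left. Port: one side left open, 48x90 mm, edged orange.
- crank_grip (a point): middle of the black crank sleeve, 16 mm thick, 46 long, parallel to the barrel axis, free to spin on its pin. It circles the axis at 55 mm radius, at x = -106 mm in the cradle frame; the crank arm is beyond x = -80, the pin ends at x = -134. Pinch it from above, fingers closing along the cradle's y; this works at every crank angle from -0.25 to pi.
- catch_tray: loose yellow open tray, 100x100x35 mm, walls 4 mm, 0.3 kg. Origin under the centre of the square, z up; a tongue 22 mm wide, 8 thick on its +y side carries the knob at y = +128. Starts empty on the bench outside the cradle's +y side, turned up to 0.12 rad from it. Home: axes along the cradle's, -y wall on the stop bar, origin near (0, -3 mm) in the cradle frame, 5 mm play each side in x.
- tray_knob (a point): black upright round knob of the tray, 18 mm in diameter, top 58 mm above the bench; this point is on its axis 40 mm above the bench.
- bolt_1: a grey hex bolt, 15x40x13 mm, about 30 g, its length along its own y, origin at the centre of its underside when lying flat. It starts inside the barrel, on the wall facing the port, its length roughly along the barrel axis.
- bolt_2: a grey hex bolt, 15x40x13 mm, about 30 g, its length along its own y, origin at the centre of its underside when lying flat. It starts inside the barrel, on the wall facing the port, its length roughly along the barrel axis.
- bolt_3: a grey hex bolt, 15x40x13 mm, about 30 g, its length along its own y, origin at the centre of its underside when lying flat. It starts inside the barrel, on the wall facing the port, its length roughly along the barrel axis.
- pliers: bystander: needle-nose pliers with blue handles, 52x168x13 mm, lying; origin at the centre of the underside.
- red_screwdriver: bystander: screwdriver with red handle, 27x200x26 mm, lying; origin at the centre of the underside.
- spring_clamp: bystander: black spring clamp with orange tip, 61x145x21 mm, lying; origin at the centre of the underside.

How it is judged:
On the way, in this order (a step that is already met when the one before it is completed fails the run):
1. the tray is fully home under the barrel while the barrel's port still faces upward (turned less than 0.8 rad) (y of catch_tray in the frame of cradle between -0.015 and 0.01 m and x of catch_tray in the frame of cradle between -0.012 and 0.012 m and value of joint barrel below 0.8 rad), for 0.2 s.
2. the barrel has been turned until its port faces down (within 0.3 rad) (value of joint barrel between 2.84 and 3.44 rad), for 0.2 s.
At the end, for the whole second after the job is handed in: The tray is home (its origin within 12 mm of the cradle's middle sideways and not more than 10 mm short of it), all three bolts lie inside the tray, the barrel's port faces straight down within 0.3 rad, and everything is at rest (all of step 2 and y of catch_tray in the frame of cradle between -0.015 and 0.01 m and x of catch_tray in the frame of cradle between -0.012 and 0.012 m and x of bolt_1 in the frame of catch_tray between -0.05 and 0.05 m and y of bolt_1 in the frame of catch_tray between -0.05 and 0.05 m and z of each of bolt_1, bolt_2, bolt_3 in the frame of catch_tray below 0.045 m and x of bolt_2 in the frame of catch_tray between -0.05 and 0.05 m and y of bolt_2 in the frame of catch_tray between -0.05 and 0.05 m and x of bolt_3 in the frame of catch_tray between -0.05 and 0.05 m and y of bolt_3 in the frame of catch_tray between -0.05 and 0.05 m and linear speed of each of bolt_1, bolt_2, bolt_3, catch_tray below 0.02 m/s and velocity of joint barrel between -0.05 and 0.05 rad/s); the robot touches nothing.
It fails at once if the blue-handled pliers is shifted by more than 25 mm (distance of pliers from where it was at the start of the episode above 0.025 m).
It fails at once if the red screwdriver is shifted by more than 25 mm (distance of red_screwdriver from where it was at the start of the episode above 0.025 m).
It fails at once if the spring clamp is shifted by more than 25 mm (distance of spring_clamp from where it was at the start of the episode above 0.025 m).
It also fails if it takes over 58 s, if anything falls off the work surface, if the arm or the gripper's body presses on something with over 40 N, if the wrist force passes 120 N, or if a joint passes its speed limit or range.

## Working session

There is one attempt and no reset: what is moved stays moved. The work goes in short steps, Python scripts to look and compute and a tool call to move; the robot and the scene stay as the last step left them, time stands still between calls to the robot, and variables do not carry over. Pictures are saved under pics/ and viewed, at most 10 in all, crops included, and the job is handed in when it is done.

Besides the shell and the picture viewer there is one more tool, called after "Emit:" as a command line: name --argument value ..., lists and objects as JSON in quotes. move_arm: Moves the arm, as the interface text tells. Shifts and turns lie within -1 to 1; 1 stands for 0.15 m of shift or 45 degrees of turn. Its arguments: {"type":"object","properties":{"rows":{"type":"string"},"hand":{"type":"number"},"force":{"type":"number"}},"required":["rows"]}

```bash
mkdir -p pics; cat > h.py <<'E'
import numpy as np, cv2
from station import manip, imaging, order
from scipy.spatial.transform import Rotation as R
def snap(n,save=None):
    s=manip.get_state(); im,d=imaging.get_image(n); m=imaging.camera_model(n)
    if n=='wrist':
        T=np.eye(4);T[:3,:3]=R.from_rotvec(s['eef_rot']).as_matrix();T[:3,3]=s['tcp_pos'];C=T@np.array(m['hand_eye'])
    else:
        W=np.eye(4);W[:3,:3]=m['R'];W[:3,3]=np.ravel(m['t']);C=np.linalg.inv(W)
    if save: cv2.imwrite('pics/'+save,im)
    v,u=np.mgrid[:384,:512]
    P=np.stack([(u-m['cx'])/m['fx']*d,(v-m['cy'])/m['fy']*d,d],-1)@C[:3,:3].T+C[:3,3]
    P[d==0]=np.nan
    return im,d,P,m,C
E
python3 - <<'E'
from h import *
s=manip.get_state();print({k:np.round(v,3) for k,v in s.items()})
for n in ['scene','top','wrist']:
    im,d,P,m,C=snap(n,n+'0.png'); np.savez('pics/%s0.npz'%n,im=im,P=P,C=C); print(n,m['fx'],m['cx'],m['cy'],np.round(C,3).tolist())
a=cv2.imread('pics/scene0.png')
E
```

```text
{'t': np.float64(0.0), 'joint_pos': array([ 1.192,  0.343,  1.525, -0.   ,  1.275, -0.146]), 'joint_vel': array([ 0.001, -0.   ,  0.   , -0.   , -0.001, -0.   ]), 'tau': array([-1.0000e-03, -4.3368e+01, -2.4601e+01, -0.0000e+00,  8.0000e-03,
        0.0000e+00]), 'tcp_pos': array([0.121, 0.51 , 0.248]), 'eef_rot': array([-3.65e-01, -3.12e+00,  2.00e-03]), 'force': array([0.271, 0.284, 0.219]), 'moment': array([-0.009, -0.008,  0.022]), 'finger_force': np.float64(0.0), 'opening': np.float64(1.005)}
scene 458.78892117265264 253.46491753340186 196.6603917523117 [[0.905, -0.254, 0.34, 0.081], [-0.424, -0.542, 0.725, -0.609], [0.0, -0.801, -0.599, 0.817], [0.0, 0.0, 0.0, 1.0]]
top 357.60314886865945 253.9739296458538 190.19561312887046 [[0.022, -0.982, 0.19, 0.347], [-1.0, -0.023, -0.004, 0.221], [0.008, -0.189, -0.982, 0.927], [0.0, 0.0, 0.0, 1.0]]
wrist 305.9857439333568 250.7029089217184 192.38432254021612 [[0.231, 0.936, 0.267, 0.053], [0.973, -0.222, -0.066, 0.527], [-0.002, 0.274, -0.962, 0.373], [0.0, 0.0, 0.0, 1.0]]
```

View pics/scene0.png

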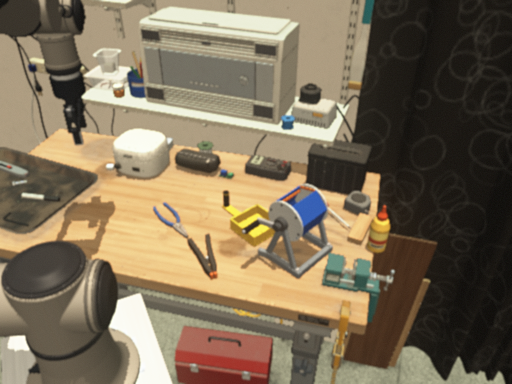

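View pics/top0.png

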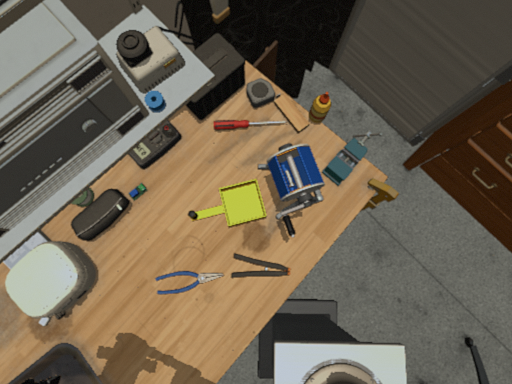

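```bash
python3 - <<'E'
from h import *
t=np.load('pics/top0.npz');s=np.load('pics/scene0.npz')
A=cv2.resize(t['im'][130:260,170:350],(720,520),interpolation=cv2.INTER_CUBIC)
B=cv2.resize(s['im'][170:290,200:350],(650,520),interpolation=cv2.INTER_CUBIC)
cv2.imwrite('pics/c1.png',A);cv2.imwrite('pics/c2.png',B)
for n,D in(('top',t),('scene',s)):
    im,P=D['im'],D['P'];h=cv2.cvtColor(im,cv2.COLOR_BGR2HSV)
    y=(h[...,0]>22)&(h[...,0]<36)&(h[...,1]>190)&(h[...,2]>100)&(P[...,2]<.08)&(P[...,2]>-.01)
    b=(h[...,0]>100)&(h[...,0]<125)&(h[...,1]>130)&(P[...,2]>.05)&(P[...,2]<.2)
    for nm,m in(('y',y),('b',b)):
        k,l,st,_=cv2.connectedComponentsWithStats(m.astype(np.uint8))
        i=1+st[1:,4].argmax();q=P[l==i];print(n,nm,st[i],np.nanmin(q,0).round(3),np.nanmax(q,0).round(3))
p=t['P'];print('knob',p[210:219:2,188:199:2].round(3).tolist())
E
```

```text
top y [258 192   1   2   2] [0.512 0.207 0.034] [0.514 0.207 0.038]
top b [294 147  29  38 666] [0.51  0.066 0.089] [0.6   0.127 0.184]Traceback (most recent call last):
  File "<stdin>", line 12, in <module>
ValueError: attempt to get argmax of an empty sequence
```

View pics/c1.png

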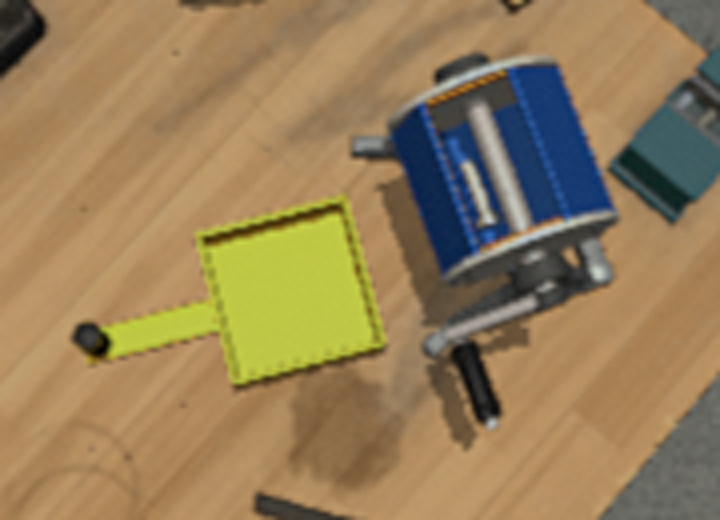

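View pics/c2.png

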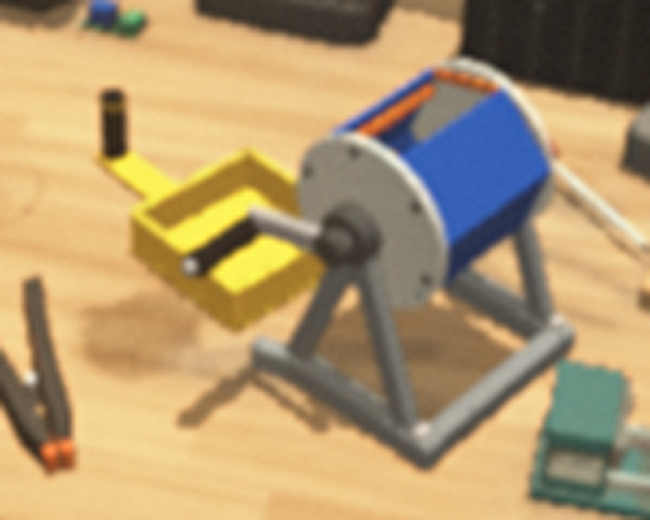

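```bash
cat > fit.py <<'E'
from h import *
from scipy.optimize import least_squares
def masks(im,P):
    h=cv2.cvtColor(im,cv2.COLOR_BGR2HSV);H,S,V=[h[...,i].astype(int) for i in range(3)];z=P[...,2]
    near=(P[...,0]>.36)&(P[...,0]<.68)&(P[...,1]>.0)&(P[...,1]<.4)
    return dict(y=near&(H>20)&(H<36)&(S>150)&(z>-.01)&(z<.06),
      b=near&(H>100)&(H<125)&(S>120)&(z>.08)&(z<.2),
      k=near&(V<75)&(z>.1)&(z<.16)&(P[...,0]<.5)&(P[...,1]<.19), n=near&(V<75)&(z>.03)&(z<.065)&(P[...,1]>.22), all=near)
def barrel(q,g=(.55,.1,0.2,0.,.045)):
    # params cx,cy(at mid), theta (cradle x axis yaw), phi, apothem
    def f(p):
        d=q[:,:2]-p[:2];c,s=np.cos(p[2]),np.sin(p[2]);Y=-s*d[:,0]+c*d[:,1];Z=q[:,2]-.13
        a=p[3]+np.arange(6)*np.pi/3
        return np.append(np.max(Y[:,None]*np.sin(a)+Z[:,None]*np.cos(a),1)-p[4],.01*(c*np.mean(d[:,0])+s*np.mean(d[:,1])))*1e3
    best=min((least_squares(f,[g[0],g[1],t,ph,g[4]],loss='soft_l1') for t in(-.1,.1,.3) for ph in(-.3,0,.3)),key=lambda r:r.cost)
    return best,f(best.x)
def local(q,p):
    d=q[:,:2]-p[:2];c,s=np.cos(p[2]),np.sin(p[2]);return np.stack([c*d[:,0]+s*d[:,1],-s*d[:,0]+c*d[:,1],q[:,2]],1)
E
python3 - <<'E'
from fit import *
for n in('top','scene'):
    D=np.load('pics/%s0.npz'%n);im,P=D['im'],D['P'];M=masks(im,P)
    q=P[M['b']];r,e=barrel(q);print(n,len(q),r.x.round(4),'res med',np.median(abs(e)).round(2))
    L=local(q,r.x);print(' blue ext',np.percentile(L,[1,99],0).round(4).tolist())
    k=P[M['k']];print(' sleeve',len(k),np.median(k,0).round(4),k.min(0).round(3),k.max(0).round(3))
    kn=P[M['n']];print(' knob',len(kn),np.median(kn,0).round(4),kn.min(0).round(3),kn.max(0).round(3))
    y=P[M['y']]
    if len(y)>20:
        rim=y[y[:,2]>.028];print(' tray',len(y),len(rim),cv2.minAreaRect(rim[:,:2].astype(np.float32)),'toprim z',np.percentile(y[:,2],97).round(4))
        print(' tongue',np.percentile(y[y[:,1]>.26],[2,50,98],0).round(3).tolist() if (y[:,1]>.26).sum()>5 else 0)
E
```

```text
top 1210 [0.5456 0.1273 0.3632 0.2686 0.0458] res med 1.12
 blue ext [[-0.0442, -0.0485, 0.0843], [0.0405, 0.0493, 0.1819]]
 sleeve 325 [0.4754 0.1307 0.1273] [0.402 0.082 0.1  ] [0.5   0.163 0.16 ]
 knob 45 [0.452  0.3674 0.0583] [0.445 0.221 0.03 ] [0.544 0.375 0.063]
 tray 1791 268 ((0.4770106375217438, 0.2862666845321655), (0.09993348270654678, 0.1791893094778061), 16.376169204711914) toprim z 0.0373
 tongue [[0.432, 0.261, 0.002], [0.474, 0.286, 0.007], [0.531, 0.363, 0.038]]
scene 725 [0.5448 0.1233 0.3611 0.2339 0.0441] res med 0.86
 blue ext [[-0.0407, -0.0491, 0.1089], [0.0403, 0.0477, 0.1796]]
 sleeve 135 [0.4657 0.102  0.1248] [0.404 0.084 0.11 ] [0.491 0.142 0.144]
 knob 22 [0.4493 0.3616 0.0393] [0.444 0.356 0.03 ] [0.453 0.368 0.057]
 tray 526 176 ((0.4857355058193207, 0.24465163052082062), (0.09844210743904114, 0.10363153368234634), 13.718918800354004) toprim z 0.0356
 tongue [[0.431, 0.265, 0.001], [0.47, 0.291, 0.007], [0.528, 0.361, 0.036]]
```

```bash
python3 - <<'E'
from fit import *
s=manip.get_state();A=R.from_rotvec(s['eef_rot']);print(A.as_matrix().round(3),np.round(imaging.camera_model('wrist')['hand_eye'],3).tolist())
th=.36
ty=np.array([-np.sin(th),np.cos(th),0]);z=np.array([0,0,-1.])
for sg in(1,-1):
    y=ty*sg;x=np.cross(y,z);B=R.from_matrix(np.stack([x,y,z],1));d=(B*A.inv()).as_rotvec();print(sg,d.round(3),(d/(np.pi/4)).round(3))
for n in('top','scene'):
    D=np.load('pics/%s0.npz'%n);P=D['P'].reshape(-1,3)
    L=local(P,[.545,.125,.36]);
    for nm,c in(('footrails z.015-.024',(L[:,2]>.015)&(L[:,2]<.025)&(abs(L[:,0])<.09)&(abs(L[:,1])<.09)),('top discs',(L[:,2]>.165)&(L[:,2]<.19)&(abs(L[:,0])<.09)&(abs(L[:,1])<.07)),('sleeve',(L[:,2]>.1)&(L[:,2]<.2)&(L[:,0]<-.085)&(L[:,0]>-.15)&(abs(L[:,1])<.09))):
        q=L[c];print(n,nm,len(q),np.percentile(q,[1,10,50,90,99],0).round(4).tolist() if len(q) else '')
E
```

```text
[[-0.973  0.231 -0.   ]
 [ 0.231  0.973 -0.001]
 [ 0.    -0.001 -1.   ]] [[-0.0, -0.962, -0.275, 0.07], [1.0, -0.0, -0.001, 0.001], [0.001, -0.275, 0.962, -0.125], [0.0, 0.0, 0.0, 1.0]]
1 [ 0.001 -0.     0.593] [ 0.001 -0.     0.755]
-1 [-0.000e+00 -1.000e-03 -2.549e+00] [-0.000e+00 -2.000e-03 -3.245e+00]
top footrails z.015-.024 148 [[-0.0758, -0.0639, 0.0162], [-0.0705, -0.0606, 0.018], [-0.0522, 0.0451, 0.0202], [0.0671, 0.0625, 0.0232], [0.072, 0.0891, 0.0243]]
top top discs 604 [[-0.0509, -0.0336, 0.1652], [-0.049, -0.0262, 0.1672], [-0.001, -0.0115, 0.1747], [0.0437, 0.0378, 0.1818], [0.0468, 0.0404, 0.1851]]
top sleeve 154 [[-0.1347, 0.0481, 0.118], [-0.1282, 0.0501, 0.1205], [-0.1089, 0.0566, 0.1245], [-0.0897, 0.0625, 0.1268], [-0.0856, 0.0635, 0.1285]]
scene footrails z.015-.024 586 [[-0.0755, -0.0676, 0.0152], [-0.0709, -0.0649, 0.0165], [-0.0313, -0.0376, 0.0192], [0.0562, 0.0602, 0.0221], [0.0643, 0.0878, 0.0245]]
scene top discs 556 [[-0.0535, -0.036, 0.1651], [-0.0521, -0.0274, 0.1665], [-0.0082, -0.017, 0.1725], [0.0422, 0.0264, 0.1796], [0.0459, 0.0368, 0.1826]]
scene sleeve 147 [[-0.1373, -0.0078, 0.1125], [-0.1315, 0.0058, 0.1164], [-0.1103, 0.0489, 0.1227], [-0.086, 0.0556, 0.1268], [-0.0851, 0.0606, 0.1389]]
```

Emit:
move_arm --rows "0.27 -0.17 0 0 0 0.18; 0.5 -0.35 0 0 0 0.37; 0.75 -0.5 0 0 0 0.56; 1 -0.7 0 0 0 0.755; 1 -0.7 0 0 0 0.755" --hand -1

```text
t: 0.65
tcp_pos: [0.2739, 0.4035, 0.2481]
eef_rot: [-0.564, 3.09, -0.002]
force: [-1.3, 0.0, -0.6]
opening: 0.997
finger_force: 0.0
```

Emit:
move_arm --rows "0.27 -0.2 0 0 0 0; 0.54 -0.4 0.1 0 0 0; 0.8 -0.6 0.1 0 0 0; 0.86 -0.7 0.1 0 0 0; 0.86 -0.7 0.1 0 0 0"

```text
t: 1.15
tcp_pos: [0.4016, 0.2988, 0.2629]
eef_rot: [0.556, -3.091, 0.001]
force: [0.1, 0.2, -0.2]
opening: 0.998
finger_force: 0.0
```

```bash
python3 - <<'E'
from fit import *
s=manip.get_state();print(s['tcp_pos'].round(4),s['t'])
im,P0,P,m,C=snap('wrist','w1.png');np.savez('pics/w1.npz',im=im,P=P,C=C);M=masks(im,P)
q=P[M['b']]
if len(q)>50:
    r,e=barrel(q);print(len(q),r.x.round(4),np.median(abs(e)).round(2));print(np.percentile(local(q,r.x),[1,99],0).round(4).tolist())
y=P[M['y']];rim=y[y[:,2]>.031];rim=rim[rim[:,1]<.33]
print('tray',cv2.minAreaRect(rim[:,:2].astype(np.float32)),np.percentile(y[:,2],97).round(4))
kn=P[M['n']];print(' knob',len(kn),np.median(kn,0).round(4),np.percentile(kn,[2,98],0).round(4).tolist())
L=local(P.reshape(-1,3),[.545,.125,.36])
for nm,c in(('rails',(L[:,2]>.015)&(L[:,2]<.025)&(abs(L[:,0])<.09)&(abs(L[:,1])<.08)),('top discs',(L[:,2]>.165)&(L[:,2]<.19)&(abs(L[:,0])<.09)&(abs(L[:,1])<.07)),('sleeve',(L[:,2]>.1)&(L[:,2]<.2)&(L[:,0]<-.085)&(L[:,0]>-.15)&(abs(L[:,1])<.09))):
        q=L[c];print(nm,len(q),np.percentile(q,[1,10,50,90,99],0).round(4).tolist() if len(q) else '')
E
```

```text
[0.4016 0.2988 0.2629] 1.15
5016 [0.537  0.125  0.3571 0.2384 0.044 ] 0.43
[[-0.0764, -0.0419, 0.1006], [0.0477, 0.0494, 0.1674]]
tray ((0.48852795362472534, 0.2465507686138153), (0.10021401196718216, 0.10015278309583664), 15.92991828918457) 0.0349
 knob 234 [0.4504 0.3674 0.0564] [[0.4446, 0.361, 0.032], [0.4595, 0.3763, 0.0585]]
rails 831 [[-0.0768, -0.0643, 0.0154], [-0.0711, -0.043, 0.0171], [-0.0661, 0.0109, 0.019], [0.0586, 0.0549, 0.0206], [0.0644, 0.0634, 0.024]]
top discs 649 [[-0.0513, 0.0203, 0.1651], [-0.0509, 0.0261, 0.1656], [-0.041, 0.0361, 0.167], [-0.0011, 0.0384, 0.1728], [0.0086, 0.0396, 0.1763]]
sleeve 1143 [[-0.1347, 0.0487, 0.1147], [-0.1291, 0.0515, 0.118], [-0.1105, 0.0579, 0.1229], [-0.0907, 0.062, 0.1247], [-0.086, 0.0628, 0.1256]]
```

View pics/w1.png

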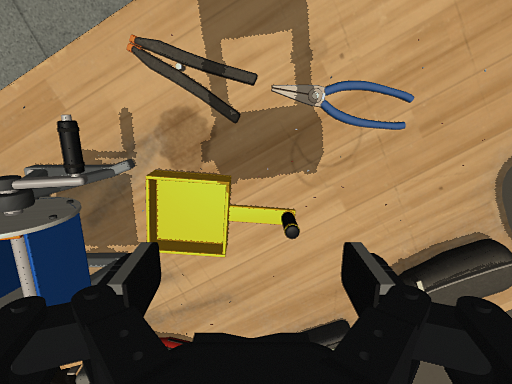

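Emit:
move_arm --rows "0.15 0.2 -0.1 0 0 0; 0.34 0.46 -0.3 0 0 0; 0.34 0.46 -0.6 0 0 0; 0.34 0.46 -0.8 0 0 0; 0.34 0.46 -0.8 0 0 0"

```text
t: 1.7
tcp_pos: [0.4474, 0.3697, 0.1385]
eef_rot: [0.564, -3.081, 0.005]
force: [0.1, -0.0, 0.6]
opening: 0.999
finger_force: 0.0
```

Emit:
move_arm --rows "0.02 0 -0.2 0 0 0; 0.02 0 -0.45 0 0 0; 0.02 0 -0.65 0 0 0; 0.02 0 -0.65 0 0 0; 0.02 0 -0.65 0 0 0"

```text
t: 2.2
tcp_pos: [0.4545, 0.3709, 0.0477]
eef_rot: [-0.564, 3.089, 0.001]
force: [-0.0, 1.3, 0.1]
opening: 0.999
finger_force: 0.0
```

Emit:
move_arm --rows "-0.01 -0.01 -0.04 0 0 0; -0.01 -0.01 -0.04 0 0 0; -0.01 -0.01 -0.04 0 0 0; -0.01 -0.01 -0.04 0 0 0; -0.01 -0.01 -0.04 0 0 0" --hand 1 --force 60

```text
t: 2.7
tcp_pos: [0.453, 0.3686, 0.0406]
eef_rot: [-0.562, 3.09, 0.001]
force: [-1.2, 0.3, 2.9]
opening: 0.196
finger_force: 58.4
```

Emit:
move_arm --rows "0 0 0 0 0 0; 0 0 0 0 0 0; 0 0 0 0 0 0; 0 0 0 0 0 0; 0 0 0 0 0 0"

```text
t: 3.2
tcp_pos: [0.453, 0.3686, 0.0406]
eef_rot: [-0.562, 3.09, 0.001]
force: [-0.8, -1.2, 5.9]
opening: 0.192
finger_force: 58.4
```

Emit:
move_arm --rows "0.01 -0.03 0 0 0 0.05; 0.02 -0.08 0 0 0 0.1; 0.02 -0.08 0 0 0 0.1; 0.02 -0.08 0 0 0 0.1; 0.02 -0.08 0 0 0 0.1"

```text
t: 3.7
tcp_pos: [0.4558, 0.3564, 0.0406]
eef_rot: [-0.683, 3.066, 0.0]
force: [-1.8, -1.2, 6.5]
opening: 0.194
finger_force: 58.9
```

```bash
cat > tr.py <<'E'
from fit import *
cr=[.5424,.1262,.358]
s=manip.get_state();print(s['tcp_pos'].round(4),s['t'],s['force'].round(1))
for n in('top','scene','wrist'):
    im,d,P,m,C=snap(n,'tr_%s.png'%n);y=P[masks(im,P)['y']];L=local(y,cr);rim=L[(L[:,2]>.030)]
    print(n,len(rim),cv2.minAreaRect(rim[:,:2].astype(np.float32)) if len(rim)>9 else '',np.percentile(rim,[1,99],0).round(4).tolist())
E
python3 tr.py
```

```text
[0.4558 0.3564 0.0406] 3.7 [-1.8 -1.2  6.5]
top 245 ((-0.0002161562442779541, 0.11978179216384888), (0.09995714575052261, 0.10024236887693405), 89.64429473876953) [[-0.0501, 0.0703, 0.0308], [0.0496, 0.169, 0.0396]]
scene 136 ((-0.003239002078771591, 0.11753880977630615), (0.10324002057313919, 0.1013733521103859), 87.97142028808594) [[-0.0529, 0.0665, 0.0301], [0.0466, 0.1678, 0.0371]]
wrist 3625 ((0.00690731406211853, 0.18911559879779816), (0.1257316619157791, 0.10523359477519989), 81.03416442871094) [[-0.0498, 0.1227, 0.0301], [0.0492, 0.2514, 0.0531]]
```

Emit:
move_arm --rows "0.037 -0.1 0 0 0 0; 0.075 -0.2 0 0 0 0; 0.112 -0.3 0 0 0 0; 0.15 -0.4 0 0 0 0; 0.187 -0.5 0 0 0 0"

```text
t: 4.35
tcp_pos: [0.4842, 0.2816, 0.0406]
eef_rot: [-0.683, 3.065, 0.002]
force: [-1.7, 5.8, 5.7]
opening: 0.191
finger_force: 59.0
```

Emit:
move_arm --rows "0.025 -0.067 0 0 0 0; 0.05 -0.134 0 0 0 0; 0.075 -0.2 0 0 0 0; 0.09 -0.24 0 0 0 0; 0.09 -0.24 0 0 0 0"

```text
t: 4.85
tcp_pos: [0.4981, 0.2448, 0.0406]
eef_rot: [-0.682, 3.065, 0.0]
force: [0.4, -0.8, 5.9]
opening: 0.196
finger_force: 59.1
```

```bash
python3 tr.py
```

```text
[0.4981 0.2448 0.0406] 4.85 [ 0.4 -0.8  5.9]
top 11 ((-0.023208042606711388, 0.0020682290196418762), (0.11053498834371567, 0.005777704995125532), 64.32624053955078) [[-0.0488, -0.0483, 0.0331], [0.0031, 0.0505, 0.0382]]
scene 102 ((-0.0006180852651596069, -0.023756012320518494), (0.06061738729476929, 0.10043482482433319), 88.23418426513672) [[-0.0504, -0.053, 0.0302], [0.0486, 0.0072, 0.0378]]
wrist 3677 ((0.006996572017669678, 0.0696473941206932), (0.12636308372020721, 0.10532893985509872), 81.76036071777344) [[-0.0491, 0.0033, 0.0301], [0.0496, 0.1324, 0.0532]]
```

Emit:
move_arm --rows "0.003 -0.008 0 0 0 0; 0.005 -0.014 0 0 0 0; 0.007 -0.019 0 0 0 0; 0.007 -0.019 0 0 0 0; 0.007 -0.019 0 0 0 0"

```text
t: 5.5
tcp_pos: [0.4986, 0.2431, 0.0406]
eef_rot: [-0.683, 3.065, 0.002]
force: [-1.9, 3.8, 5.9]
opening: 0.194
finger_force: 59.1
```

Emit:
move_arm --rows "0.003 -0.008 0 0 0 0; 0.005 -0.014 0 0 0 0; 0.008 -0.02 0 0 0 0; 0.01 -0.025 0 0 0 0; 0.01 -0.025 0 0 0 0"

```text
t: 6.0
tcp_pos: [0.4987, 0.2416, 0.0405]
eef_rot: [-0.683, 3.066, 0.007]
force: [-7.5, 14.9, 7.5]
opening: 0.193
finger_force: 59.6
```

Emit:
move_arm --rows "-0.003 0.008 0 0 0 0; -0.003 0.008 0 0 0 0; -0.003 0.008 0 0 0 0; -0.003 0.008 0 0 0 0; -0.003 0.008 0 0 0 0" --hand -0.2

```text
t: 6.5
tcp_pos: [0.4994, 0.2396, 0.0397]
eef_rot: [0.683, -3.066, 0.0]
force: [-0.3, -1.0, 0.5]
opening: 0.604
finger_force: 0.0
```

Emit:
move_arm --rows "0 0 0.15 0 0 0; 0 0 0.4 0 0 0; 0 0 0.7 0 0 -0.05; 0 0 0.95 0 0 -0.1; 0 0 0.95 0 0 -0.1"

```text
t: 7.0
tcp_pos: [0.502, 0.2407, 0.188]
eef_rot: [-0.559, 3.081, 0.002]
force: [0.4, -0.5, -0.7]
opening: 0.599
finger_force: 0.0
```

```bash
python3 - <<'E'
from tr import *
im,d,P,m,C=snap('scene')
im2=snap('wrist')[0]
cv2.imwrite('pics/chk.png',np.vstack([cv2.resize(im[170:290,200:350],(500,400)),]))
s=manip.get_state();th=.358;u=np.array([np.cos(th),np.sin(th)]);v=np.array([-np.sin(th),np.cos(th)])
g=np.array(cr[:2])-.106*u+.055*np.cos(-.24)*v
print('grip',g,'shift u',((g-s['tcp_pos'][:2])/.15).round(3),'yaw',R.from_rotvec(s['eef_rot']).as_matrix()[:,1])
E
```

```text
[0.502  0.2407 0.188 ] 7.0 [ 0.4 -0.5 -0.7]
top 88 ((-0.006725432351231575, 0.057755909860134125), (0.1376146823167801, 0.06604200601577759), 63.38198471069336) [[-0.0494, 0.0015, 0.0316], [0.0218, 0.133, 0.0587]]
scene 107 ((-0.0006623007357120514, -0.02754104882478714), (0.061056602746248245, 0.09899987280368805), 87.85994720458984) [[-0.0509, -0.0559, 0.0301], [0.0485, -0.0042, 0.0368]]
wrist 1181 ((-0.02236637845635414, 0.041541192680597305), (0.1498248428106308, 0.12235545367002487), 37.13896942138672) [[-0.0495, -0.039, 0.0303], [0.0492, 0.1302, 0.0534]]
grip [0.42440073 0.13909392] shift u [-0.494 -0.67 ] yaw [-3.52509499e-01  9.35808211e-01  2.11244372e-04]
```

View pics/chk.png

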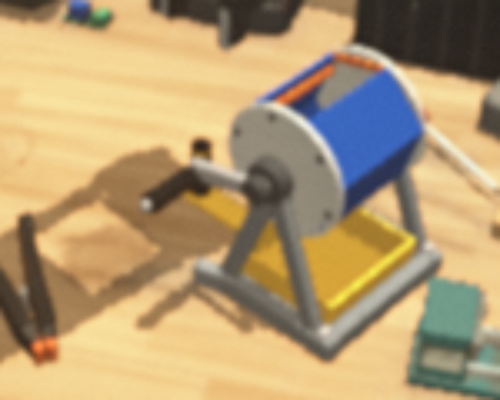

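Emit:
move_arm --rows "-0.2 -0.15 0 0 0 0; -0.4 -0.35 0 0 0 0; -0.494 -0.55 0 0 0 0; -0.494 -0.67 0 0 0 0; -0.494 -0.67 0 0 0 0"

```text
t: 7.75
tcp_pos: [0.4243, 0.1378, 0.1814]
eef_rot: [0.559, -3.089, 0.0]
force: [0.6, -0.4, -0.5]
opening: 0.6
finger_force: 0.0
```

```bash
python3 - <<'E'
from fit import *
cr=[.5424,.1262,.358]
s=manip.get_state();print(s['tcp_pos'].round(4),local(s['tcp_pos'][None],cr).round(4))
for n in('wrist','top','scene'):
    im,d,P,m,C=snap(n);L=local(P.reshape(-1,3),cr);V=im.max(-1).reshape(-1)
    q=L[(L[:,2]>.09)&(L[:,2]<.14)&(L[:,0]<-.085)&(L[:,0]>-.127)&(L[:,1]>.03)&(L[:,1]<.08)&(V<90)]
    print(n,len(q),np.percentile(q,[2,50,98],0).round(4).tolist() if len(q) else '')
E
```

```text
[0.4243 0.1378 0.1814] [[-0.1065  0.0523  0.1814]]
wrist 1462 [[-0.1263, 0.0447, 0.1186], [-0.1068, 0.0523, 0.1234], [-0.0861, 0.0596, 0.1254]]
top 0 
scene 69 [[-0.1258, 0.0422, 0.1159], [-0.1049, 0.0465, 0.1224], [-0.087, 0.0516, 0.1268]]
```

Emit:
move_arm --rows "0 0 -0.15 0 0 0; 0 0 -0.3 0 0 0; 0 0 -0.44 0 0 0; 0 0 -0.44 0 0 0; 0 0 -0.44 0 0 0"

```text
t: 8.4
tcp_pos: [0.4252, 0.1401, 0.1162]
eef_rot: [0.564, -3.089, -0.0]
force: [0.0, -0.7, -0.0]
opening: 0.602
finger_force: 0.0
```

Emit:
move_arm --rows "0 0 0 0 0 0; 0 0 0 0 0 0; 0 0 0 0 0 0; 0 0 0 0 0 0; 0 0 0 0 0 0" --hand 1 --force 40

```text
t: 8.9
tcp_pos: [0.4263, 0.1385, 0.1173]
eef_rot: [-0.563, 3.088, -0.003]
force: [2.5, -6.1, 1.3]
opening: 0.171
finger_force: 38.9
```

```bash
python3 - <<'E'
from h import *
s=manip.get_state();print(s['tcp_pos'],s['opening'],s['finger_force'],s['force'])
cr=np.array([.5424,.1262]);th=.358
Y=(s['tcp_pos'][:2]-cr)@[-np.sin(th),np.cos(th)];Z=s['tcp_pos'][2]+.002-.13
a0=np.arctan2(Z,Y);print('angle',a0,'r',np.hypot(Y,Z))
a=np.linspace(-.245,np.pi+.02,31)
p=lambda a:np.stack([-np.sin(th)*.055*np.cos(a),np.cos(th)*.055*np.cos(a),.055*np.sin(a)],-1)/.15
for i in range(0,30,5): print(a[i].round(2),'; '.join(' '.join('%.3f'%x for x in r)+' 0 0 0' for r in p(a[i+1:i+6])-p(a[i])))
E
```

```text
[0.42626951 0.13847265 0.11733004] 0.17060923361387995 38.920117020606995 [ 2.49819553 -6.12645793  1.25200227]
angle -0.201677228170424 r 0.05326648915771566
-0.24 -0.003 0.007 0.041 0 0 0; -0.004 0.010 0.082 0 0 0; -0.003 0.009 0.124 0 0 0; -0.001 0.003 0.165 0 0 0; 0.003 -0.007 0.205 0 0 0
0.32 0.005 -0.014 0.039 0 0 0; 0.012 -0.033 0.075 0 0 0; 0.021 -0.055 0.109 0 0 0; 0.030 -0.081 0.141 0 0 0; 0.041 -0.110 0.169 0 0 0
0.89 0.012 -0.032 0.024 0 0 0; 0.025 -0.066 0.045 0 0 0; 0.038 -0.102 0.061 0 0 0; 0.052 -0.139 0.072 0 0 0; 0.066 -0.177 0.079 0 0 0
1.46 0.015 -0.039 0.002 0 0 0; 0.029 -0.078 -0.000 0 0 0; 0.043 -0.116 -0.007 0 0 0; 0.057 -0.154 -0.019 0 0 0; 0.071 -0.190 -0.035 0 0 0
2.03 0.013 -0.034 -0.020 0 0 0; 0.025 -0.066 -0.045 0 0 0; 0.035 -0.094 -0.073 0 0 0; 0.045 -0.120 -0.104 0 0 0; 0.053 -0.142 -0.138 0 0 0
2.59 0.007 -0.018 -0.037 0 0 0; 0.012 -0.033 -0.075 0 0 0; 0.016 -0.043 -0.116 0 0 0; 0.018 -0.049 -0.157 0 0 0; 0.019 -0.050 -0.198 0 0 0
```

Emit:
move_arm --rows "-0.003 0.006 0.04 0 0 0; -0.004 0.008 0.082 0 0 0; -0.004 0.007 0.124 0 0 0; -0.002 0 0.165 0 0 0; 0.002 -0.01 0.205 0 0 0"

```text
t: 9.4
tcp_pos: [0.4269, 0.1368, 0.1478]
eef_rot: [-0.563, 3.088, -0.004]
force: [5.8, -8.2, -6.7]
opening: 0.165
finger_force: 39.0
```

```bash
cat > an.py <<'E'
from h import *
s=manip.get_state();cr=np.array([.5424,.1262]);th=.358
Y=(s['tcp_pos'][:2]-cr)@[-np.sin(th),np.cos(th)];Z=s['tcp_pos'][2]+.002-.13
print(s['t'],'angle',np.arctan2(Z,Y).round(3),'r',np.hypot(Y,Z).round(4),s['force'].round(1),s['opening'].round(3))
E
python3 an.py
```

```text
Traceback (most recent call last):
  File "an.py", line 4, in <module>
    print(s['t'],'angle',np.arctan2(Z,Y).round(3),'r',np.hypot(Y,Z).round(4),s['force'].round(1),s['opening'].round(3))
                                                                                                 ^^^^^^^^^^^^^^^^^^
AttributeError: 'float' object has no attribute 'round'
```

Emit:
move_arm --rows "0.008 -0.02 0.039 0 0 0; 0.015 -0.041 0.075 0 0 0; 0.024 -0.063 0.109 0 0 0; 0.033 -0.089 0.141 0 0 0; 0.044 -0.118 0.169 0 0 0"

```text
t: 9.9
tcp_pos: [0.4332, 0.1199, 0.1728]
eef_rot: [-0.562, 3.088, -0.001]
force: [7.7, -2.2, -10.9]
opening: 0.168
finger_force: 39.1
```

Emit:
move_arm --rows "0.012 -0.032 0.024 0 0 0; 0.025 -0.066 0.045 0 0 0; 0.038 -0.102 0.061 0 0 0; 0.052 -0.139 0.072 0 0 0; 0.066 -0.177 0.079 0 0 0"

```text
t: 10.4
tcp_pos: [0.4428, 0.0942, 0.1841]
eef_rot: [-0.562, 3.089, 0.002]
force: [7.4, 4.7, -13.0]
opening: 0.169
finger_force: 39.2
```

```bash
sed -i "s/,s\['opening'\].round(3)//" an.py; python3 an.py
```

```text
10.4 angle 1.483 r 0.0563 [  7.4   4.7 -13. ]
```

Emit:
move_arm --rows "0.018 -0.037 -0.008 0 0 0; 0.034 -0.076 -0.012 0 0 0; 0.048 -0.114 -0.019 0 0 0; 0.062 -0.152 -0.031 0 0 0; 0.076 -0.188 -0.047 0 0 0"

```text
t: 10.9
tcp_pos: [0.4537, 0.0654, 0.1786]
eef_rot: [-0.562, 3.089, 0.0]
force: [-0.5, 1.1, 4.4]
opening: 0.17
finger_force: 41.0
```

Emit:
move_arm --rows "0.013 -0.034 -0.020 0 0 0; 0.025 -0.066 -0.045 0 0 0; 0.035 -0.094 -0.073 0 0 0; 0.045 -0.120 -0.104 0 0 0; 0.053 -0.142 -0.138 0 0 0"

```text
t: 11.4
tcp_pos: [0.4619, 0.0438, 0.1572]
eef_rot: [-0.562, 3.089, -0.001]
force: [1.4, -0.1, 3.3]
opening: 0.172
finger_force: 41.0
```

```bash
python3 an.py
```

```text
11.4 angle 2.604 r 0.057 [ 1.4 -0.1  3.3]
```

Emit:
move_arm --rows "0.007 -0.018 -0.037 0 0 0; 0.012 -0.033 -0.075 0 0 0; 0.016 -0.043 -0.116 0 0 0; 0.018 -0.047 -0.157 0 0 0; 0.018 -0.047 -0.192 0 0 0"

```text
t: 11.9
tcp_pos: [0.4645, 0.0367, 0.1271]
eef_rot: [-0.563, 3.09, -0.001]
force: [3.8, -3.8, 1.7]
opening: 0.17
finger_force: 40.8
```

```bash
python3 - <<'E'
from an import *
from fit import *
C=[.5424,.1262,.358]
for n in('top','scene'):
    im,d,P,m,_=snap(n,'e_%s.png'%n)
    if n=='scene':cv2.imwrite('pics/e1.png',cv2.resize(im[170:290,200:350],(650,520),interpolation=cv2.INTER_CUBIC))
    q=P[masks(im,P)['b']];r,e=barrel(q);print(n,len(q),r.x.round(3),np.median(abs(e)))
E
```

```text
11.9 angle -3.126 r 0.0565 [ 3.8 -3.8  1.7]
top 1698 [ 0.543  0.127  0.361 -0.041  0.047] 0.6787724183645732
scene 497 [ 0.554  0.129  0.375 -0.05   0.046] 0.9298543181983816
```

View pics/e1.png

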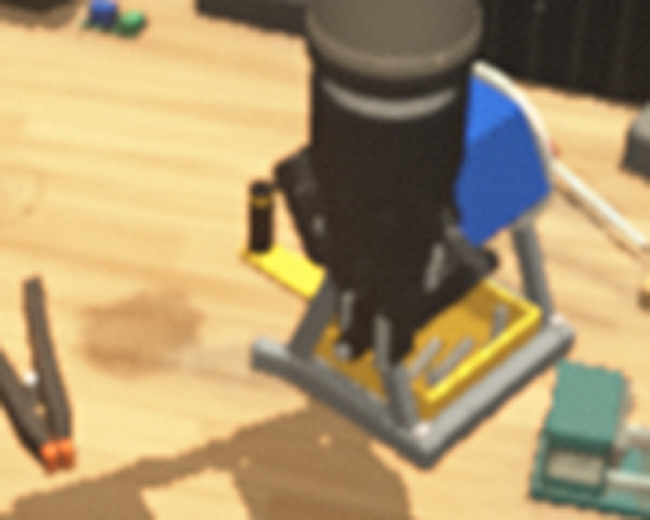

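Emit:
move_arm --rows "0 0 0 0 0 0; 0 0 0 0 0 0; 0 0 0 0 0 0; 0 0 0 0 0 0; 0 0 0 0 0 0" --hand -0.2

```text
t: 12.5
tcp_pos: [0.4638, 0.0373, 0.1276]
eef_rot: [0.563, -3.09, -0.001]
force: [-0.3, -0.1, 0.2]
opening: 0.603
finger_force: 0.0
```

Emit:
move_arm --rows "0 0 0.1 0 0 0; 0 0 0.3 0 0 0; 0 0 0.6 0 0 0; 0 0 0.8 0 0 0; 0 0 0.8 0 0 0"

```text
t: 13.0
tcp_pos: [0.466, 0.0371, 0.2519]
eef_rot: [-0.561, 3.082, -0.003]
force: [-0.1, -0.1, 0.7]
opening: 0.596
finger_force: 0.0
```

Emit:
move_arm --rows "-0.2 0.2 0.05 0 0 0; -0.4 0.4 0.1 0 0 0; -0.6 0.6 0.1 0 0 0; -0.7 0.9 0.1 0 0 0; -0.7 0.9 0.1 0 0 0"

```text
t: 13.5
tcp_pos: [0.3562, 0.1761, 0.2623]
eef_rot: [0.572, -3.088, -0.003]
force: [0.7, -0.3, 0.2]
opening: 0.598
finger_force: 0.0
```

```bash
python3 - <<'E'
from fit import *
for n in('top','scene'):
    im,d,P,m,_=snap(n)
    if n=='scene':cv2.imwrite('pics/f1.png',cv2.resize(im[170:290,200:350],(650,520),interpolation=cv2.INTER_CUBIC))
    q=P[masks(im,P)['b']];r,e=barrel(q);print(n,len(q),r.x.round(3),np.median(abs(e)))
    L=local(P.reshape(-1,3),[.5424,.1262,.358]);V=im.max(-1).reshape(-1)
    q=L[(L[:,2]>.09)&(L[:,2]<.16)&(L[:,0]<-.087)&(L[:,0]>-.127)&(abs(L[:,1])<.08)&(V<90)];print(len(q),np.median(q,0) if len(q) else '')
E
python3 tr.py
```

```text
top 1691 [ 0.543  0.127  0.362 -1.091  0.047] 0.6617856407744211
0 
scene 986 [ 0.544  0.125  0.363 -0.045  0.046] 0.876859993393278
95 [-0.10644462 -0.0608185   0.13340883]
[0.3582 0.1729 0.2622] 13.6 [ 0.8 -0.1 -0.7]
top 113 ((-0.006656074896454811, 0.031948357820510864), (0.18336643278598785, 0.08867565542459488), 63.31593322753906) [[-0.0495, -0.0509, 0.0317], [0.0475, 0.1321, 0.0571]]
scene 93 ((0.006409857422113419, -0.048245638608932495), (0.11208698153495789, 0.045812249183654785), 25.70412254333496) [[-0.0496, -0.0567, 0.0302], [0.0497, -0.0054, 0.0373]]
wrist 403 ((-0.024809155613183975, 0.049837250262498856), (0.1339752972126007, 0.11373469233512878), 34.00124740600586) [[-0.0499, -0.0325, 0.0303], [0.0494, 0.1314, 0.0534]]
```

View pics/f1.png

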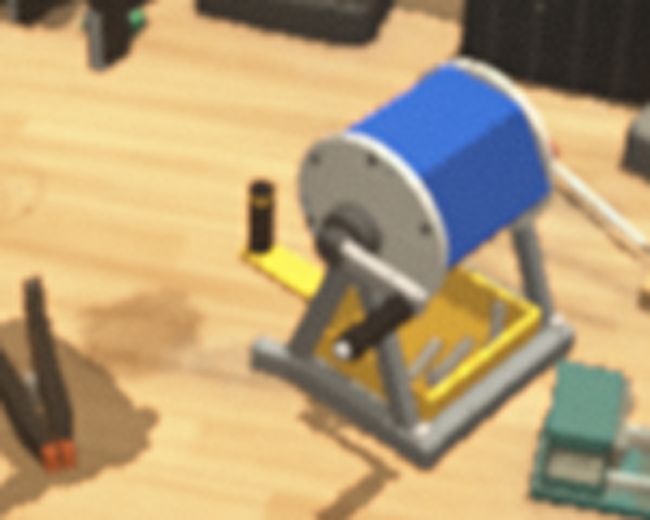

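The picture shows the barrel with its port down and the crank towards -y. The tray is home against the bar, with three bolts in it at about (425,355), (450,360) and (497,320).

```bash
python3 -c "
from station import order
print(order.close_job())"
```

```text
the job is handed in; nothing more can be done
None
```

The job is handed in: the last images show the tray home against the stop bar, the barrel turned to port-down, and all three bolts in the tray. The arm stayed clear of the pliers, screwdriver and clamp; the hand-in returned no verdict.

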